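# Fit and tighten the clamp lever of a note-pad press

## Task

Put the loose clamp lever onto the splined spindle on top of the note-pad press: lower its cross-shaped bore over the spindle with the arm pointing forward-left of the press, turn it gently to find where the splines slip in, and seat it fully home on the collar. Then turn it clockwise (seen from above), carrying the spindle round until you feel it meet its stop, with the arm lying along the beam to the left (a touch past parallel, from the play in the splines), and let go. Never force the lever against the press, and do not disturb the ink bottle, the tape measure or the glue stick.

Things in the scene. Friction and masses are not known exactly. Their poses are not given: they have to be found in the camera images.
- press: Note-pad press, fixed. Grey base 130 x 190 x 14 mm with a paper stack, two steel columns, grey beam 42 x 190 mm across the top (top face at 86 mm). Origin: centre of its underside; x to its back (its front is -x), y along the beam to its left, z up. Mid-beam a steel collar (42 mm across, 6 mm high) carries the upright splined spindle, which lowers the plate when turned clockwise (from above).
- spindle_foot (a point): Point on the spindle axis at the collar's top face, 92 mm above the underside of the press; axes of the press (none of the press's points turns with the spindle). The seated lever's underside lies in this plane. At the start the spindle stands 0.4 to 1.4 rad short of its stop (1.5 at most); this angle is not measured, but can be seen or felt. It turns against steady friction of 0.12 N m.
- spline_top (a point): On the spindle axis, 20 mm above the collar, axes of the press: top of the four equal splines, a cross whose bars are 26 mm tip to tip and 8 mm wide, from the collar up to here. A lever that is not matched rests at this height, 20 mm above home. Over it stands a round pilot nose, 8 mm tall, 12 mm diameter tapering to 8, which enters the lever's bore at any angle (0.7 mm clearance).
- beam_left (a point): Top of the beam's left end, 95 mm from the spindle axis along +y of the press. At the spindle's stop the arm points here, by play 0.05 to 0.12 rad past it (clockwise). The cross fits every 90 degrees, only this way is right: fit the lever with its arm 0.4 to 1.4 rad counterclockwise (from above) of +y of the press, forward-left. 
- lever: Loose clamp lever, about 0.2 kg, lying flat, bore upright. Dark steel boss 38 (x) x 34 (y) x 36 mm high with a bore right through; aluminium arm 18 mm wide, 8 mm thick, from the boss along +x, flush with the underside, to 125 mm from the bore axis. Origin: on the bore axis at the underside; z up. Grip the boss from above across its y faces (34 mm apart), tool axis on the bore axis.
- boss_top (a point): Middle of the boss's top face, on the bore axis 36 mm above the lever's underside, axes of the lever. The bore is a cross of slots 9.6 mm wide and 27.6 mm end to end along the lever's x and y axes: 0.8 mm clearance all round on the splines, so the turn must match within about 3 degrees. At the spindle's stop the turning torque climbs from 0.12 past 0.3 N m within about 0.05 rad.
- lever_knob (a point): Middle of the upright black knob near the end of the lever's arm (knob 20 mm in diameter, its top 40 mm above the lever's underside), 108 mm from the bore axis along the lever's x axis and 26 mm above its underside.
- ink_bottle: Dark ink bottle with black cap, 44 mm diameter, 56 mm high, standing to the right of the press; origin at the centre of its underside. Bystander.
- tape_measure: Yellow tape measure, 62 x 75 x 38 mm, lying to the left of the press; origin at the centre of its underside. Bystander.
- glue_stick: Yellow glue stick, 28 mm diameter, 86 mm high, standing near the boss of the lever, between lever and press; origin at the centre of its underside. Bystander.

How it is judged:
By the outcome, as a careful person would: the job done as asked, in the order asked, and still so for the second after the job is handed in, with the robot touching nothing.
It also fails if it takes over 58 s, if anything falls off the work surface, if the arm or the gripper's body presses on something with over 40 N, if the wrist force passes 120 N, or if a joint passes its speed limit or range.

## Robot

A 6-joint arm with a two-finger parallel gripper is mounted at the origin on the work surface; the furniture and walls round the work are solid. World frame = base frame: x ahead of the robot, y to its left, z up, the work surface at z = 0. Lengths are in m, angles in rad, forces in N, time in s.
With the tool pointing down it reaches from about 0.275 to 0.75 m from the base axis. Payload 10.2 kg.
Tool frame: the origin (TCP) lies on the front face of the gripper's body, between the roots of the fingers; the fingertips stand 73 mm ahead of it and the grasp point (between the pads) lies 54 mm ahead of it; z points along the fingers, y is the line along which they close (so a half turn about z gives the same grasp; the last joint's range is limited). The gripper opens to 85 mm and grips with 20 to 120 N. Pads are 22 mm wide; open, the fingers measure 114 mm over their backs; the gripper's body (76 mm by 85 mm) begins 54 mm behind the grasp point. The pads swing forward as they close: fully open they stand 13 mm farther back than shut.
Start: joints at [-1.524, 0.313, 1.498, -0, 1.331, -0.223], TCP at [0.14, -0.506, 0.304] pointing down, gripper open.
Joint ranges: [-2.94, 2.94], [-0.97, 2.17], [0.19, 2.56], [-1.23, 4.37], [0.02, 3.11], [-2.88, 2.88]. Speed limits (rad/s): [2.39, 2.39, 3.01, 3.14, 3.14, 3.14].

## Interface

Orientations are given as a rotation vector (axis times angle).
In Python, from rig import ctrl gives the robot as it stands. Calls block until the motion is done:
- ctrl.move_pose(position, orientation): joint-space move of the TCP to a pose.
- ctrl.movel(position, attitude=None, velocity=0.15, stop_force=None): straight line of the TCP; attitude=None keeps the orientation; velocity is the mean speed in m/s. With stop_force (N) it stops when the force on the tool has changed by that much, and returns True; else False.
- ctrl.move_joints(angles): joint-space move.
- ctrl.grip(opening): finger opening in m; the grip force is fixed at half the most; returns when the fingers have stopped.
- ctrl.dwell(seconds).
- ctrl.solve_ik(position, orientation): joint angles nearest the present ones, or None.
- ctrl.read_state(): the state.
- ctrl.snapshot(name): name is "side" or "top"; returns a dict with "frame" (400x640x3 uint8, red, green, blue), "z_map" (400x640 float32, m along the optical axis (not along the pixel's ray), 0 where there is no reading), "K" (3x3 intrinsics, pixels), "extrinsics" (4x4, takes a point from world to camera coordinates). Camera axes: x right, y down, z forward; pixel columns grow to the right and rows downward; lengths in m; the calibration is good to about 2 mm. A picture is of the moment at which its call begins.
A pose or a line that the arm cannot do raises ctrl.PlanningError and nothing moves.
- ctrl.job_done(): hands the job in; it is judged then, once.
The state is a dict: "clock": time; "joint_positions": joint angles; "joint_vel": joint speeds; "tau": joint torques, N m; "tcp_pos": TCP position; "tcp_rot": TCP orientation; "wrist_force": force on the tool from outside, world axes, zero at the start; "moment": the same for the moment, N m; "gripper_width": finger opening in m; "finger_force": force on a finger pad.
Only numpy, scipy, OpenCV 4.12 (cv2) and the standard library are available. Lean on these libraries where they do the work, as an engineer would, in place of code of your own. Each camera call takes 0.05 s, during which the arm holds its last target. There are 200 camera calls.

## Working session

There is one attempt and no reset: what is moved stays moved. The work goes in short steps, each a Python script; the robot and the scene stay as the last script left them, time stands still between calls to the robot, and variables do not carry over. Pictures are saved under pics/ and viewed, at most 10 in all, crops included, and the job is handed in when it is done.

```bash
ls; mkdir -p pics; python3 - <<'E'
from rig import ctrl
import cv2,numpy as np
for n in("top","side"):
    s=ctrl.snapshot(n); cv2.imwrite(f"pics/{n}0.png",s["frame"][:,:,::-1]); np.savez(f"{n}0.npz",**s)
    print(n,s["K"].tolist(),np.round(s["extrinsics"],4).tolist())
s=ctrl.read_state();print(s)
E
```

```text
pics
top [[479.69167598185936, 0.0, 320.8889072744171], [0.0, 479.69167598185936, 200.787894899485], [0.0, 0.0, 1.0]] [[0.014, -0.9999, -0.0022, 0.0434], [-0.983, -0.0134, -0.1834, 0.4571], [0.1833, 0.0047, -0.983, 1.2373], [0.0, 0.0, 0.0, 1.0]]
side [[423.8541448100532, 0.0, 312.1503390002867], [0.0, 423.8541448100532, 201.06740586750604], [0.0, 0.0, 1.0]] [[-0.9956, -0.0917, -0.0181, 0.4519], [-0.0363, 0.5575, -0.8294, 0.0705], [0.0861, -0.8251, -0.5584, 1.1219], [0.0, 0.0, 0.0, 1.0]]
{'clock': 0.1, 'joint_positions': array([-1.52441524e+00,  3.13397920e-01,  1.49833342e+00, -2.13750739e-05,
        1.33102035e+00, -2.23410428e-01]), 'joint_vel': array([-0.0005148 , -0.00243609, -0.00320706,  0.00119698, -0.00089036,
        0.00113184]), 'tau': array([ 2.90333104e-03, -4.12900579e+01, -2.60139388e+01, -1.51718682e-04,
        3.04970876e-03,  6.09856954e-06]), 'tcp_pos': array([ 0.13990096, -0.50586806,  0.3034007 ]), 'tcp_rot': array([-3.11190550e+00, -4.22355823e-01, -1.28409305e-04]), 'wrist_force': array([ 0.25084556, -0.76171975, -0.60615356]), 'moment': array([-0.0371754 ,  0.00528466,  0.02374721]), 'finger_force': 0.0, 'gripper_width': 0.0854852062325727}
```

View pics/top0.png

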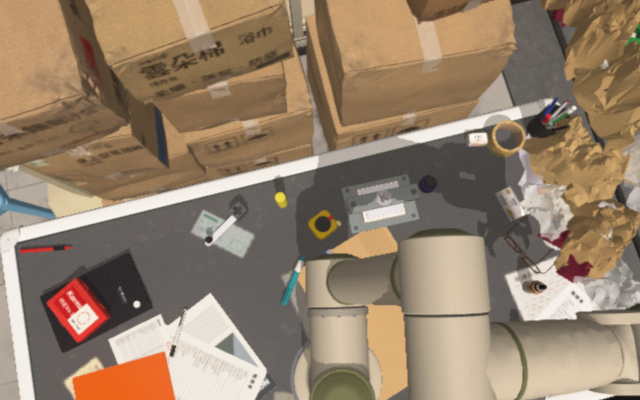

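View pics/side0.png

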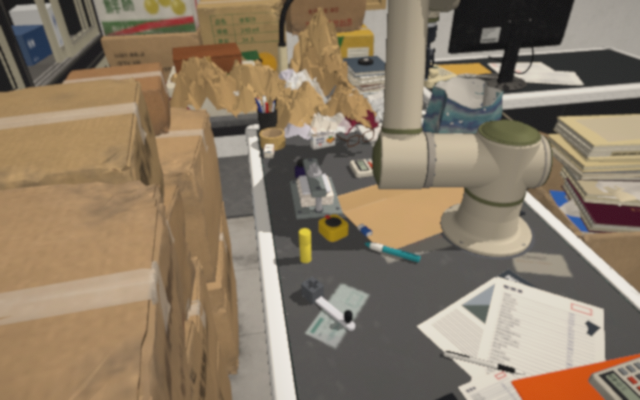

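The top view shows the lever boss at about (238,208), its knob at (208,240), the glue stick at (281,199), the tape at (323,224), the press at (380,200) and the ink bottle at (428,184). The side view shows the press at (315,190) and the boss at (312,287).

```bash
cat > h.py <<'E'
import numpy as np,cv2
def cloud(s):
    z=s["z_map"];K=s["K"];E=s["extrinsics"]
    v,u=np.mgrid[:z.shape[0],:z.shape[1]]
    c=np.stack([(u-K[0,2])/K[0,0]*z,(v-K[1,2])/K[1,1]*z,z],-1)
    w=(c-E[:3,3])@E[:3,:3]; w[z==0]=np.nan
    return w
def proj(s,p):
    c=np.atleast_2d(p)@s["extrinsics"][:3,:3].T+s["extrinsics"][:3,3]; q=c@s["K"].T
    return q[:,:2]/q[:,2:]
E
python3 - <<'E'
from h import *
s={n:dict(np.load(n+"0.npz")) for n in("top","side")}
t=cloud(s["top"]); d=cloud(s["side"])
A={"lever":(195,190,260,260),"press":(338,168,420,238),"glue":(268,175,295,210),"ink":(415,172,440,196),"tape":(302,205,342,243)}
for k,(a,b,c,e) in A.items():
    w=t[b:e,a:c].reshape(-1,3); w=w[np.isfinite(w[:,2])]
    print(k,"floor",np.median(w[:,2]),np.histogram(w[:,2],bins=np.arange(-.01,.14,.01))[0])
    for lo,hi in((.004,.012),(.012,.022),(.022,.033),(.033,.045),(.075,.1),(.1,.14)):
        m=(w[:,2]>lo)&(w[:,2]<hi)
        if m.sum()>5:
            r=cv2.minAreaRect(w[m,:2].astype(np.float32)*1000); print("  ",lo,hi,m.sum(),np.round(w[m].mean(0),4),np.round(np.median(w[m,2]),4),np.round(r[0]),np.round(r[1]),round(r[2],1))
for n,x in(("top",(190,150,445,250)),("side",(260,140,380,350))):
    a,b,c,e=x; im=s[n]["frame"][b:e,a:c,::-1]; f=3.1 if n=="top" else 2.8
    cv2.imwrite(f"pics/{n}c.png",cv2.resize(im,None,fx=f,fy=f,interpolation=cv2.INTER_CUBIC))
E
```

```text
lever floor 0.0004676641432665342 [2009 2233   88   29  150   19    0    0    0    0    0    0    0    0
    0]
   0.004 0.012 517 [0.4049 0.3164 0.0065] 0.006 [396. 306.] [192. 177.] 1.9
   0.012 0.022 38 [0.4013 0.2982 0.0156] 0.0143 [388. 306.] [ 32. 134.] 51.4
   0.022 0.033 46 [0.4136 0.2842 0.0294] 0.0298 [390. 301.] [ 34. 135.] 54.6
   0.033 0.045 148 [0.4109 0.2922 0.037 ] 0.0367 [395. 308.] [ 34. 135.] 45.8
press floor 0.012999161718099804 [1180 1234 1286   26   38  215  457   11   49  942  153   18   45    2
    0]
   0.004 0.012 490 [ 0.4569 -0.1052  0.0091] 0.0101 [ 462. -110.] [194. 225.] 0.3
   0.012 0.022 1056 [ 0.4492 -0.1059  0.015 ] 0.0147 [ 459. -108.] [130. 243.] 13.0
   0.022 0.033 14 [ 0.4445 -0.1208  0.0274] 0.0276 [ 464. -123.] [101. 207.] 19.9
   0.033 0.045 171 [ 0.441  -0.1063  0.0421] 0.043 [ 459. -109.] [ 93. 112.] 13.0
   0.075 0.1 1118 [ 0.4578 -0.1087  0.0864] 0.0861 [ 459. -110.] [ 43. 190.] 13.0
   0.1 0.14 65 [ 0.4581 -0.1091  0.1128] 0.1133 [ 458. -110.] [21. 23.] 24.4
glue floor 0.0006114614923032596 [402 397  12   6   7   6   7   8   8  83   6   
[... 572 characters left out ...]
 15 [ 0.5041 -0.2244  0.0176] 0.0176 [ 505. -227.] [41. 15.] 32.7
   0.022 0.033 58 [ 0.507  -0.2329  0.0295] 0.0304 [ 513. -239.] [43. 44.] 64.5
   0.033 0.045 75 [ 0.5085 -0.2357  0.0368] 0.0362 [ 513. -239.] [38. 40.] 88.8
   0.075 0.1 42 [ 0.4793 -0.1969  0.0857] 0.0856 [ 483. -199.] [12. 34.] 88.6
tape floor 0.0019697022665463673 [525 414  26  49 486  12   0   0   0   0   0   0   0   0   0]
   0.004 0.012 60 [0.3995 0.048  0.0062] 0.0052 [401.  47.] [101. 107.] 0.7
   0.012 0.022 21 [0.3882 0.018  0.0163] 0.016 [381.  28.] [18. 75.] 34.8
   0.022 0.033 167 [0.3935 0.0465 0.0308] 0.0313 [397.  46.] [61. 66.] 38.9
   0.033 0.045 377 [0.3966 0.0455 0.0359] 0.0356 [396.  45.] [60. 65.] 38.4
```

View pics/topc.png

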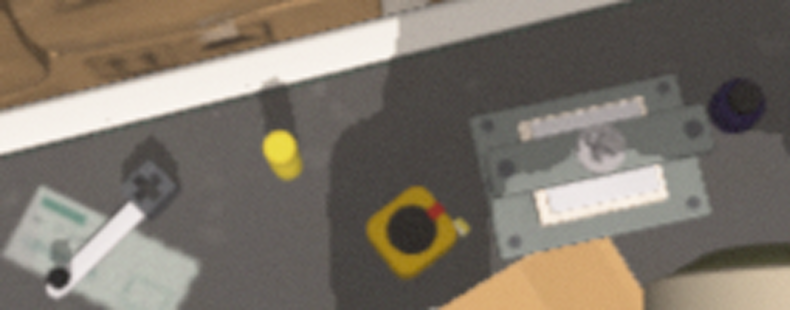

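View pics/sidec.png

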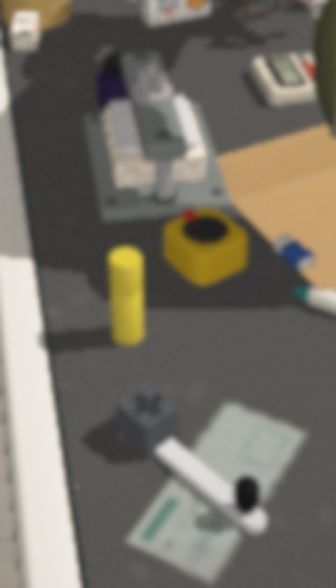

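The top crop shows the cross bore at (148,187) with the arm running to the knob at (58,277), and the spindle cross faintly at (601,148). The side crop shows the same layout. Since the tape lies to its left, the press yaw is about 13°. Next I refine the poses and check IK along the whole sequence.

```bash
cat >> h.py <<'E'
from scipy.spatial.transform import Rotation as R
def down(yaw_y):  # tool down with tool y axis at world heading yaw_y
    z=np.array([0,0,-1.]);y=np.array([np.cos(yaw_y),np.sin(yaw_y),0]);x=np.cross(y,z)
    return R.from_matrix(np.stack([x,y,z],1)).as_rotvec()
E
python3 - <<'E'
from h import *
from rig import ctrl
S={n:dict(np.load(n+"0.npz")) for n in("top","side")}
for n in S:
    w=cloud(S[n]).reshape(-1,3); w=w[np.isfinite(w[:,2])]
    def near(c,r,lo,hi): return w[(np.hypot(*(w[:,:2]-c).T)<r)&(w[:,2]>lo)&(w[:,2]<hi)]
    b=near((.437,.263),.04,.030,.042); rb=cv2.minAreaRect(b[:,:2].astype(np.float32)*1000)
    k=near((.36,.345),.03,.034,.046); 
    sp=near((.4585,-.11),.02,.104,.13);bm=near((.4585,-.11),.11,.08,.09)
    rr=cv2.minAreaRect(bm[:,:2].astype(np.float32)*1000)
    for l,q in(("boss",b),("knob",k),("spin",sp)):
        print(n,l,len(q),np.round(q.mean(0),4),np.round((q.max(0)+q.min(0))/2,4)) if len(q) else None
    print(np.round(rb[0],1),np.round(rb[1],1),rb[2],"beam",np.round(rr[0],1),np.round(rr[1],1),rr[2])
for f in(0,np.pi):   # grasp flip; lever yaw sequence
    for (p,y) in(((.437,.263,.078),2.33),((.4585,-.11,.24),3.2),((.4585,-.11,.17),2.2),((.4585,-.11,.17),1.7)):
        q=ctrl.solve_ik(np.array(p),down(y+np.pi/2+f)); print(f,y,None if q is None else np.round(q,2))
# lever boss colour for spindle angle
im=S["top"]["frame"]; u=proj(S["top"],[.4585,-.11,.112])[0]; print(u)
u,v=u.round().astype(int); a=cv2.resize(im[v-14:v+15,u-14:u+15,::-1],(400,400),interpolation=cv2.INTER_CUBIC)
s=S["side"]; u=proj(s,[.4585,-.11,.112])[0].round().astype(int);print(u)
b=cv2.resize(s["frame"][u[1]-14:u[1]+15,u[0]-14:u[0]+15,::-1],(400,400),interpolation=cv2.INTER_CUBIC)
cv2.imwrite("pics/spin.png",cv2.normalize(np.hstack([a,b]),None,0,255,cv2.NORM_MINMAX))
E
```

```text
top boss 126 [0.4304 0.2747 0.036 ] [0.4298 0.2738 0.0361]
top knob 34 [0.3508 0.3475 0.0381] [0.3509 0.348  0.0392]
top spin 61 [ 0.4582 -0.1091  0.1136] [ 0.4582 -0.1097  0.114 ]
[430.3 274.3] [35.1 37.5] 46.44580078125 beam [ 459.3 -109.6] [ 42.6 189.9] 13.0236177444458
side boss 197 [0.4275 0.2782 0.0347] [0.4282 0.2769 0.0343]
side knob 53 [0.3493 0.352  0.038 ] [0.3494 0.3513 0.0387]
side spin 50 [ 0.4565 -0.104   0.1114] [ 0.4566 -0.1059  0.1126]
[427.7 276.3] [35.2 40.7] 46.36326599121094 beam [ 456.9 -106.4] [ 42.5 192.8] 13.560356140136719
0 2.33 [ 0.31  0.58  1.77 -0.    0.79  2.69]
0 3.2 [-0.48  0.26  1.75 -0.    1.14  1.03]
0 2.2 [-0.48  0.36  1.82 -0.    0.96  2.03]
0 1.7 [-0.48  0.36  1.82 -0.    0.96  2.53]
3.141592653589793 2.33 [ 0.31  0.58  1.77 -0.    0.79 -0.45]
3.141592653589793 3.2 [-0.48  0.26  1.75 -0.    1.14 -2.11]
3.141592653589793 2.2 [-0.48  0.36  1.82 -0.    0.96 -1.11]
3.141592653589793 1.7 [-0.48  0.36  1.82 -0.    0.96 -0.61]
[384.10166235 195.77844801]
[313 165]
```

View pics/spin.png

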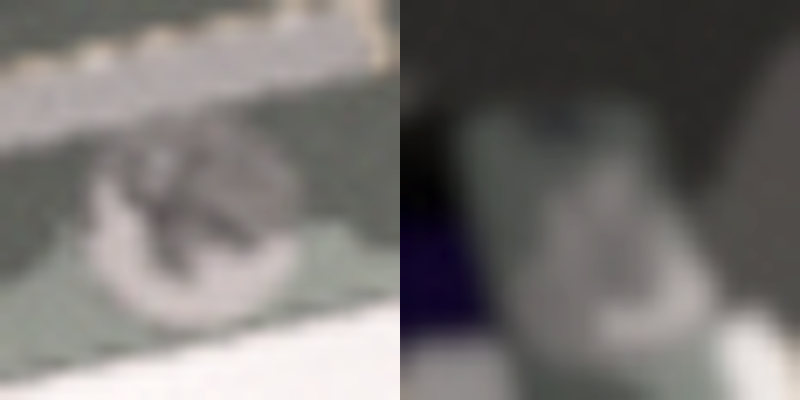

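```bash
python3 - <<'E'
from h import *
S={n:dict(np.load(n+"0.npz")) for n in("top","side")}
for n,c in(("top",(.4585,-.1095)),("side",(.457,-.1062))):
    w=cloud(S[n]).reshape(-1,3); d=w[:,:2]-c; m=(np.hypot(*d.T)<.016)&(w[:,2]>.1065)&(w[:,2]<.1165); d=d[m]
    r=np.hypot(*d.T);th=np.arctan2(d[:,1],d[:,0]); k=r>.006
    z=(np.exp(4j*th[k])*r[k]**2).sum()/(r[k]**2).sum(); print(n,k.sum(),abs(z),"bar angle world mod90 deg",np.degrees(np.angle(z))/4)
from rig import ctrl
b=np.array([.4292,.2752]);yaw=2.385; o=down(yaw+np.pi/2+np.pi)
ctrl.move_pose([*b,.24],o)
ctrl.movel([*b,.15],velocity=.2)
print(ctrl.movel([*b,.078],velocity=.1,stop_force=8))
ctrl.grip(.0); s=ctrl.read_state(); print(s["clock"],s["gripper_width"],s["finger_force"],s["tcp_pos"],s["wrist_force"])
ctrl.movel([*b,.17],velocity=.2)
s=ctrl.read_state(); print(s["clock"],s["gripper_width"],s["wrist_force"],s["moment"])
E
```

```text
top 35 0.5472420310293646 bar angle world mod90 deg -21.24973461595627
side 26 0.6214323303104937 bar angle world mod90 deg -30.579712721239066
False
5.025 0.03332508349772496 60.43237052857876 [0.42943344 0.27529145 0.0784154 ] [-0.65480371 -0.94167386  4.78950816]
5.6333 0.03329128299071657 [-0.8084372  -0.27959992 -3.38538613] [ 0.00573125  0.01256192 -0.03592947]
```

```bash
python3 - <<'E'
from h import *
from rig import ctrl
sp=np.array([.458,-.108]);yaw=2.80; o=down(yaw+np.pi/2+np.pi)
p=ctrl.read_state()["tcp_pos"]
ctrl.movel([*p[:2],.24],velocity=.25)
ctrl.move_pose([*sp,.24],o)
ctrl.movel([*sp,.212],velocity=.1); ctrl.dwell(.3)
s=ctrl.read_state(); t=s["tcp_pos"]; print(s["clock"],t,s["wrist_force"],s["moment"],s["gripper_width"])
e=np.array([np.cos(yaw),np.sin(yaw)])
ims=[]
for n in("top","side"):
    c=ctrl.snapshot(n); np.savez(n+"1.npz",**c); w=cloud(c).reshape(-1,3)
    kx=t[:2]+.108*e; zz=t[2]-.078+.04
    m=(np.hypot(*(w[:,:2]-kx).T)<.02)&(abs(w[:,2]-zz)<.008); q=w[m]; mid=(q[:,:2].max(0)+q[:,:2].min(0))/2
    print(n,m.sum(),"knob rel tcp",np.round(q.mean(0)-[*t[:2],zz],4),"expected",.108*e, "mid bore-tcp",np.round(mid-kx,4))
    m=(np.hypot(*(w[:,:2]-t[:2]).T)<.14)&(abs(w[:,2]-t[2]+.078-.008)<.005); q=w[m]
    if m.sum()>10: print(" arm pts",m.sum(),cv2.minAreaRect(q[:,:2].astype(np.float32)*1000), np.round(q.mean(0),4))
    u=proj(c,[*t[:2],.13])[0].astype(int); im=c["frame"][max(u[1]-50,0):u[1]+50,u[0]-65:u[0]+65,::-1]; ims.append(cv2.resize(im,(400,308),interpolation=cv2.INTER_CUBIC))
cv2.imwrite("pics/hover.png",np.hstack(ims))
E
```

```text
8.2333 [ 0.45812825 -0.10803729  0.21241616] [-0.15321566  0.20209078 -2.75215705] [-0.03264193 -0.03413011 -0.04725007] 0.033418329899135256Traceback (most recent call last):
  File "<stdin>", line 14, in <module>
    return umr_maximum(a, axis, None, out, keepdims, initial, where)
ValueError: zero-size array to reduction operation maximum which has no identity
```

```bash
python3 - <<'E'
from h import *
from rig import ctrl
yaw=2.80; t=ctrl.read_state()["tcp_pos"]; e=np.array([np.cos(yaw),np.sin(yaw)])
c=ctrl.snapshot("side"); np.savez("side1.npz",**c); w=cloud(c).reshape(-1,3)
kx=t[:2]+.108*e; zz=t[2]-.078+.04
m=(np.hypot(*(w[:,:2]-kx).T)<.025)&(abs(w[:,2]-zz)<.006); q=w[m]
print(m.sum(),np.round(q.mean(0)-[*kx,zz],4) if m.sum() else 0)
m=(np.hypot(*(w[:,:2]-t[:2]).T)<.14)&(abs(w[:,2]-t[2]+.078-.008)<.006); q=w[m]
if m.sum()>10: print(" arm",m.sum(),cv2.minAreaRect((q[:,:2]-t[:2]).astype(np.float32)*1000), np.round(q.mean(0),4))
u=proj(c,[*(t[:2]+.03*e),.13])[0].astype(int); im=c["frame"][u[1]-50:u[1]+50,u[0]-65:u[0]+65,::-1]
T=dict(np.load("top1.npz"))["frame"][:,:,::-1][110:270,250:480]
cv2.imwrite("pics/hover.png",np.hstack([cv2.resize(im,(400,308),interpolation=cv2.INTER_CUBIC),cv2.resize(T,(400,308))]))
E
```

```text
22 [-0.0004  0.0044 -0.0032]
 arm 228 ((-49.22408676147461, 20.248212814331055), (42.480770111083984, 143.9064483642578), 79.59473419189453) [ 0.4043 -0.0813  0.141 ]
```

View pics/hover.png

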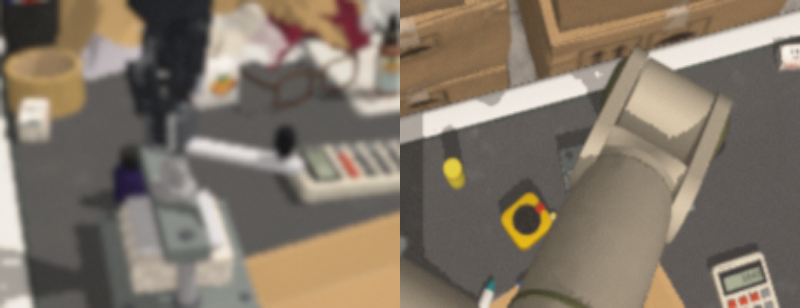

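The hover picture shows the boss above the spindle at (175,185), with the arm running to the knob at (285,140). The side camera reads about 4 mm too far in y, so I use the top camera's spindle position. Now I lower with force stop.

```bash
python3 - <<'E'
from h import *
from rig import ctrl
yaw=2.80; e=np.array([np.cos(yaw),np.sin(yaw)]); sp=np.array([.4585,-.1096])+.0006*e
ctrl.movel([*sp,.212],velocity=.05); ctrl.dwell(.2); f0=ctrl.read_state()["wrist_force"]
h=ctrl.movel([*sp,.180],velocity=.03,stop_force=5)
s=ctrl.read_state(); print(h,s["clock"],s["tcp_pos"],s["wrist_force"]-f0,s["moment"],f0)
E
```

```text
True 9.525 [ 0.45792506 -0.1095208   0.18955467] [-1.57131449 -0.8474171   5.25744477] [-0.2060332   0.07469185 -0.00557185] [ 0.94547094 -0.68657076 -1.59137728]
```

```bash
cat > search.py <<'E'
from h import *
from rig import ctrl
import sys
f0=np.array([.4,-.3,-2.2])
def search(yaws,sp,z0):
    for y in yaws:
        ctrl.movel([*sp,z0],down(y+1.5*np.pi),velocity=.05)
        h=ctrl.movel([*sp,z0-.006],velocity=.02,stop_force=5)
        s=ctrl.read_state(); z=s["tcp_pos"][2]
        print(round(y,3),h,round(s["clock"],2),np.round(s["tcp_pos"],4),np.round(s["wrist_force"]-f0,1),np.round(s["moment"],2))
        if z<z0-.0035: return y
E
python3 - <<'E'
from search import *
yaw=2.8;e=np.array([np.cos(yaw),np.sin(yaw)])
print(search(np.arange(2.8,2.56,-.04),np.array([.4585,-.1096])+.0006*e,.1895))
E
```

```text
2.8 True 10.06 [ 0.4576 -0.1101  0.1849] [-1.1 -2.8 -1.6] [-0.57 -0.07 -0.07]
2.8
```

```bash
python3 - <<'E'
from search import *
s=ctrl.read_state(); p=s["tcp_pos"]; print(s["wrist_force"]-f0,s["moment"],s["tcp_rot"])
for i in range(2):
    h=ctrl.movel([.4585-.0006,-.1096+.0002,.168],velocity=.02,stop_force=10)
    s=ctrl.read_state(); print(h,s["clock"],s["tcp_pos"],s["wrist_force"]-f0,s["moment"])
    if h==False or s["tcp_pos"][2]<.172: break
E
```

```text
[-1.07799555 -2.76687408 -1.58325465] [-0.57243077 -0.0666907  -0.07011906] [-0.53318005 -3.09504039  0.00325445]
True 10.7917 [ 0.45770308 -0.11018112  0.17044426] [-1.14427843 -0.42290749  6.54084425] [-0.04146219  0.17779986 -0.13920765]
```

```bash
cat > turn.py <<'E'
from search import *
def turn(yaws,sp,z,lim=.3):
    for y in yaws:
        ctrl.movel([*sp,z],down(y+1.5*np.pi),velocity=.05); ctrl.dwell(.15)
        s=ctrl.read_state(); r=R.from_rotvec(s["tcp_rot"]).as_matrix(); ya=(np.arctan2(r[1,1],r[0,1])-1.5*np.pi)%(2*np.pi)
        print(round(y,3),"act %.3f"%ya,round(s["clock"],2),np.round(s["tcp_pos"],4),np.round(s["wrist_force"]-f0,1),np.round(s["moment"],3),round(s["gripper_width"],4),flush=True)
        if abs(s["moment"][2])>lim or np.linalg.norm((s["wrist_force"]-f0)[:2])>15: return
E
python3 - <<'E'
from turn import *
sp=np.array([.4579,-.1096])
turn([2.8,2.76,2.72,2.68,2.6],sp,.1703)
E
```

```text
2.8 act 2.800 11.19 [ 0.4578 -0.1101  0.1704] [-3.9 -5.7  4.4] [-1.027  0.528 -0.1  ] 0.0329
2.76 act 2.761 11.59 [ 0.4579 -0.1097  0.1704] [-2.6 -3.5  5. ] [-0.727  0.343 -0.036] 0.0333
2.72 act 2.722 11.99 [ 0.458  -0.11    0.1704] [-2.6 -6.1  3. ] [-1.007  0.371  0.109] 0.0337
2.68 act 2.682 12.39 [ 0.458  -0.11    0.1704] [-2.8 -6.3  4.2] [-1.034  0.394 -0.009] 0.033
2.6 act 2.602 12.79 [ 0.4579 -0.1099  0.1704] [-2.5 -6.   4.1] [-0.95   0.437  0.02 ] 0.0331
```

```bash
python3 - <<'E'
from turn import *
turn([2.52,2.44,2.36,2.28,2.2,2.12,2.04,1.98],np.array([.4576,-.1103]),.1703,.27)
E
```

```text
2.52 act 2.522 13.19 [ 0.4576 -0.1101  0.1704] [-2.4 -0.   5.8] [-0.017  0.245  0.043] 0.0328
2.44 act 2.442 13.59 [ 0.4577 -0.1101  0.1704] [-0.6  1.5  7. ] [ 0.275  0.1   -0.03 ] 0.033
2.36 act 2.362 13.99 [ 0.4578 -0.1101  0.1704] [-0.9  2.2  6.4] [ 0.378  0.024 -0.068] 0.0333
2.28 act 2.284 14.39 [ 0.4578 -0.11    0.1704] [0.3 4.1 6.5] [ 0.544 -0.121 -0.004] 0.033
2.2 act 2.205 14.79 [ 0.4578 -0.11    0.1704] [0.9 4.4 6.7] [ 0.707 -0.222 -0.017] 0.0333
2.12 act 2.125 15.19 [ 0.4579 -0.1099  0.1704] [1.4 5.  7.4] [ 0.707 -0.322 -0.027] 0.033
2.04 act 2.045 15.59 [ 0.458  -0.1099  0.1704] [2.4 4.7 6.3] [ 0.82  -0.452  0.029] 0.0331
1.98 act 1.985 15.99 [ 0.458  -0.1099  0.1704] [2.  6.4 6.1] [ 0.861 -0.474  0.034] 0.033
```

```bash
python3 - <<'E'
from search import *
c=ctrl.snapshot("side"); w=cloud(c).reshape(-1,3); t=np.array([.459,-.106])
m=(np.hypot(*(w[:,:2]-t).T)<.14)&(abs(w[:,2]-.129)<.008)&(w[:,1]>-.03); q=w[m]; print(m.sum(),q.mean(0).round(4),"knob dir",np.arctan2(q[:,1].mean()-t[1],q[:,0].mean()-t[0]))
u=proj(c,[.44,-.07,.12])[0].astype(int); im=c["frame"][u[1]-45:u[1]+45,u[0]-60:u[0]+60,::-1]
cv2.imwrite("pics/turn.png",cv2.resize(im,None,fx=6,fy=6,interpolation=cv2.INTER_CUBIC))
E
```

```text
35 [ 0.4126 -0.0055  0.1269] knob dir 2.0031477762122853
```

View pics/turn.png

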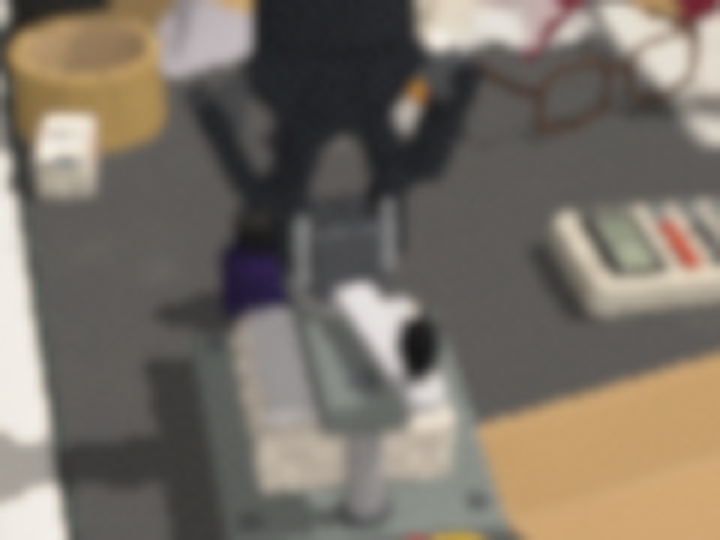

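The picture shows the boss down on the collar at (350,240) and the arm running to the knob at (415,345), so the lever is home and turning with the grip. I go on in fine steps to the stop.

```bash
python3 - <<'E'
from turn import *
turn([1.94,1.9,1.86,1.83,1.8,1.78,1.76,1.74,1.72,1.70,1.68],np.array([.4578,-.1098]),.1703,.25)
E
```

```text
1.94 act 1.944 16.44 [ 0.4582 -0.1097  0.1704] [3.8 5.  5.8] [ 0.674 -0.561  0.025] 0.0329
1.9 act 1.903 16.84 [ 0.4582 -0.1097  0.1704] [2.8 3.5 6.3] [ 0.641 -0.655 -0.001] 0.0335
1.86 act 1.863 17.24 [ 0.4582 -0.1097  0.1704] [3.9 4.7 5.6] [ 0.745 -0.669  0.035] 0.0332
1.83 act 1.833 17.64 [ 0.4582 -0.1097  0.1704] [3.9 4.6 5.8] [ 0.734 -0.735 -0.005] 0.0331
1.8 act 1.803 18.04 [ 0.4583 -0.1096  0.1704] [5.2 4.6 5.1] [ 0.693 -0.776  0.012] 0.0332
1.78 act 1.783 18.44 [ 0.4583 -0.1096  0.1704] [3.8 5.1 4.9] [ 0.788 -0.78   0.078] 0.0334
1.76 act 1.764 18.84 [ 0.4583 -0.1096  0.1704] [5.2 5.3 4.9] [ 0.733 -0.838  0.112] 0.0328
1.74 act 1.743 19.24 [ 0.4584 -0.1096  0.1704] [6.1 5.5 3.9] [ 0.775 -0.884  0.054] 0.0331
1.72 act 1.724 19.64 [ 0.4584 -0.1096  0.1704] [5.1 6.4 4.9] [ 0.842 -0.903  0.143] 0.0333
1.7 act 1.704 20.04 [ 0.4584 -0.1096  0.1704] [6.2 5.5 4.7] [ 0.865 -0.968  0.459] 0.0333
```

The moment rose to 0.46 N m at yaw 1.704, which is 0.09 rad past the beam, so this is the stop. I release, retreat and check.

```bash
python3 - <<'E'
from turn import *
ctrl.movel([.4584,-.1096,.1704],velocity=.02)
ctrl.grip(.06); p=ctrl.read_state()["tcp_pos"]
print(ctrl.movel([.4584,-.1096,.28],velocity=.1,stop_force=15))
ctrl.move_joints([-1.524,.313,1.498,0,1.331,-.223]); ctrl.dwell(.3)
print(ctrl.read_state()["clock"])
for n in("top","side"):
    c=ctrl.snapshot(n); w=cloud(c).reshape(-1,3); b=np.array([.4585,-.1095] if n=="top" else[.457,-.1062])
    d=w[:,:2]-b; r=np.hypot(*d.T)
    k=w[(r>.095)&(r<.125)&(abs(w[:,2]-.13)<.007)]; bo=w[(r<.028)&(abs(w[:,2]-.128)<.006)]
    D=np.median(k,0)[:2]-b; print(n,len(k),"arm dir",np.arctan2(D[1],D[0]),"boss",len(bo),bo.mean(0).round(4),np.median(bo[:,2]))
    bb=cv2.minAreaRect(bo[:,:2].astype(np.float32)*1000);print(bb)
    if n=="top": cv2.imwrite("pics/end.png",cv2.resize(c["frame"][150:250,190:445,::-1],None,fx=3.1,fy=3.1,interpolation=cv2.INTER_CUBIC))
E
```

```text
False
24.0667
top 43 arm dir 1.7467430797299917 boss 152 [ 0.4589 -0.1097  0.1276] 0.12773688885028694
((459.4983215332031, -109.72590637207031), (33.76934051513672, 38.09620666503906), 10.201597213745117)
side 32 arm dir 1.7567810994851625 boss 86 [ 0.4562 -0.1055  0.1264] 0.12664780873813736
((456.4332580566406, -107.16940307617188), (33.600467681884766, 41.58478546142578), 4.420868396759033)
```

View pics/end.png

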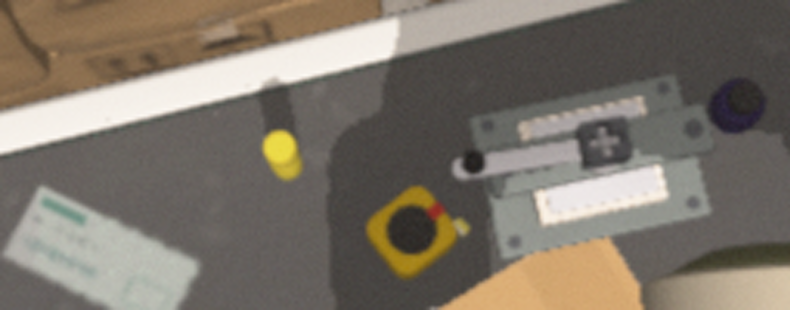

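The picture shows the boss seated on the collar at (604,142). The arm lies along the beam to the knob at (472,161), about 0.06 rad past parallel. Boss top is at 128 mm, which is fully home. The glue stick, tape and ink bottle have not moved.

```bash
python3 -c "
from rig import ctrl
print(ctrl.job_done())"
```

```text
the job is handed in; nothing more can be done
None
```

The lever is fully home on the collar and was turned clockwise until it met the stop, then let go; the arm lies along the beam to the left, about 0.06 rad past parallel, the three bystanders are unmoved, and the job was handed in at about 24 s.

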